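Turn the engraving bar orange flat up

ROBOT

A 6-joint arm with a two-finger parallel gripper is mounted at the origin on the work surface. World frame = base frame: x ahead of the robot, y to its left, z up, the work surface at z = 0. Lengths are in mm, angles in rad, forces in N, time in s.
With the tool pointing down it reaches from about 350 to 975 mm from the base axis. Payload 17.4 kg.
Tool frame: the origin (TCP) lies where the fingers leave the gripper's body, on its centre line; the fingertips stand 73 mm ahead of it and the grasp point (between the pads) lies 54 mm ahead of it; z points along the fingers, x is the direction in which the jaws open and shut, and the axes are right-handed (so a half turn about z gives the same grasp; the last joint's range is limited). The gripper opens to 85 mm and grips with 20 to 120 N. Pads are 22 mm wide; open, the fingers measure 114 mm over their backs; the gripper's body (76 mm by 85 mm) begins 54 mm behind the grasp point. The pads swing forward as they close: fully open they stand 13 mm farther back than shut.
Start: joints at [1.125, 0.116, 1.442, -0, 1.584, -0.038], TCP at [267.707, 619.65, 303.903] pointing down, gripper open.
Joint ranges: [-2.83, 2.83], [-0.83, 2.19], [0.07, 2.5], [-1.14, 4.28], [0.01, 3], [-2.97, 2.97]. Speed limits (rad/s): [1.89, 1.89, 2.22, 3.14, 3.14, 3.14].

INTERFACE

Orientations are given as a rotation vector (axis times angle).
In Python, from plant import get_obs, grab_frame, camera_info, job, nets gives the robot as it stands.
- The arm moves only by the tool arm_command, never from a script. Its argument "deltas" is a list of rows, each a list of 3 entries, a list of its own where there are three numbers: the opening in per cent of the stroke, from 0 (shut) to 100 (fully open), then the shift along the tool's x, y, z in m, then the turn, a rotation vector about the tool's x, y, z in rad. A call has 1 to 10 rows; each row is the pose to reach, as a shift and turn from the pose measured when the call began, along the tool's axes at that moment; what a row does not reach only later rows make up. A row lasts 1/12 s, in which the tool goes at most 41.7 mm and 7.16 degrees, less where a joint would pass 70% of its speed; a pose out of reach is approached as far as the arm can. A call with a gripper value outside its range is refused whole. The fingers move at their own pace and stop on an object; the grip force is fixed at half the most. Time passes only in rows, so rows that repeat a pose let the fingers close. It gives the time, the measured TCP pose, the force and the opening at its end, in the units of the state.
- get_obs(): the state, without advancing time (a new reading comes with each control period).
- grab_frame(name): name is "side" or "top"; returns the picture (384x512x3 uint8, blue, green, red); there is no depth.
- camera_info(name): a dict with "fovy" (degrees; the focal length in pixels is half the picture's height over the tangent of half this angle, whatever the lens; pixels are square), "cx", "cy" (the principal point, pixels), "k1" (the pictures are not rectified: a ray, as slopes to the right and down, at radius r is drawn at 1 + k1 r^2 times it, then the intrinsics apply), "rvec" (rotation vector, rad) and "tvec" (3), from world to camera coordinates, as OpenCV has them. Camera axes: x right, y down, z forward; pixel columns grow to the right and rows downward; lengths in mm; the calibration is good to about 2 mm. A picture is of the moment at which its call begins. camera_info takes no time and is no camera call.
- job.close_job(): hands the job in, once; it reports no verdict.
Trained networks look in the newest picture that a camera, given by its name, has taken for a name from the list of things; names that differ only in an ending like _2 or _b are one class to them, and where a whole thing is asked for, a point or a joint stands for the part that bears it (a point fixed in the world has none). Each returns a list of dicts, best first, with "conf" (0 to 1); they miss things now and then, are a little off and sometimes report something else, mostly with a low value. They report only what shows in the picture. A call takes as long as a camera call. They do not tell look-alikes from the thing itself.
- nets.outline_of(label, camera): "mask" (384x512 bool, what is visible of it) and "rect" ([left, top, right, bottom] in pixels, round what is visible of it).
The state is a dict: "clock": time; "joint_pos": joint angles; "qvel": joint speeds; "effort": joint torques, N m; "position": TCP position; "tcp_rot": TCP orientation; "ft_force": force on the tool from outside, world axes, zero at the start; "wrist_torque": the same for the moment, N m; "width": finger opening in mm.
Only numpy, scipy, OpenCV 4.12 (cv2) and the standard library are available. Lean on these libraries where they do the work, as an engineer would, in place of code of your own. Each camera call takes 0.05 s, during which the arm holds its last target.

TASK

Roll the hexagonal aluminium bar that has the orange flat over on its black rubber mat until the orange flat faces straight up, and leave it lying flat on the mat, let go, ready to be engraved. Do not disturb the similar bar with the blue flat.

Things in the scene. Friction and masses are not known exactly. Their poses are not given: they have to be found in the camera images.
- bar_center (a point): Centre of the loose bar to roll: hexagonal aluminium prism, 110 mm long, 44 mm across flats, each flat 25.4 mm wide, about 0.5 kg, lying on a flat, centre 22 mm above the mat. x axis: along the bar; z: straight out of the orange flat, at first an upper sloping flat 60 degrees from up, on one long side. Tipping the bar by one flat, away from that side, brings it up and moves the centre 25.4 mm.
- mat: Black rubber mat under the bar, 240 x 240 mm, 6 mm thick, fixed. Origin: centre of its underside, on the bench; z up. The bar does not slide on it when tipped: it turns about its far bottom edge. A finger pushing on the upper half of the orange flat must rise with it in that arc (a level push jams by friction); past 30 degrees the bar falls over by itself.
- spare_center (a point): Centre of the other bar, to be left alone: same shape, size and axes (x along the bar, z out of its marked flat), but its marked flat is blue; it lies on a plywood board, 240 x 240 mm and 6 mm thick, beside the mat.
There are look-alikes about, which are no part of the job. What is shaped like the part that bears bar_center but yellow is not meant.

How it is judged:
By the outcome, as a careful person would: the job done as asked, in the order asked, and still so for the second after the job is handed in, with the robot touching nothing.
It also fails if it takes over 32 s, if anything falls off the work surface, if the arm or the gripper's body presses on something with over 40 N, if the wrist force passes 120 N, or if a joint passes its speed limit or range.

## Working session

There is one attempt and no reset: what is moved stays moved. The work goes in short steps, Python scripts to look and compute and a tool call to move; the robot and the scene stay as the last step left them, time stands still between calls to the robot, and variables do not carry over. Pictures are saved under pics/ and viewed, and the job is handed in when it is done.

Besides the shell and the picture viewer there is one more tool, called after "Call:" by a JSON object that holds its "fn" and its "kwargs", one argument or row to a line. arm_command: Moves the arm, as the interface text tells. Its arguments: {"type":"object","properties":{"deltas":{"type":"array"}},"required":["deltas"]}

```bash
mkdir -p pics; ls; python3 - <<'E'
from plant import *
import cv2
for n in("top","side"):
    cv2.imwrite(f"pics/{n}0.png",grab_frame(n)); print(n,camera_info(n))
    for l in("bar_center","mat","spare_center"):
        for d in nets.outline_of(l,n): print(l,round(d["conf"],2),d["rect"])
o=get_obs();print(o)
E
```

```text
pics
top {'fovy': 46.09329093403882, 'cx': 251.51648313595337, 'cy': 184.70620721057932, 'k1': -0.06671788463681218, 'rvec': array([ 2.19739142, -2.15425423,  0.09042897]), 'tvec': array([-114.2507556 ,  626.98239003, 1126.4021982 ])}
bar_center 0.92 [260.0, 202.5, 307.7, 237.4]
bar_center 0.78 [264.8, 109.9, 305.5, 153.0]
bar_center 0.77 [369.6, 173.9, 393.7, 219.1]
bar_center 0.75 [236.5, 168.8, 342.7, 277.4]
mat 0.78 [238.3, 166.8, 340.9, 277.3]
mat 0.56 [113.9, 195.7, 163.6, 224.8]
spare_center 0.91 [117.7, 198.3, 165.1, 224.1]
side {'fovy': 49.97078252951475, 'cx': 256.79799194865166, 'cy': 189.53256226392477, 'k1': 0.0028283700780424277, 'rvec': array([ 0.08991784, -2.69181703,  1.57482599]), 'tvec': array([ 615.34173296,  141.43057334, 1017.45425827])}
bar_center 0.95 [191.1, 177.2, 228.4, 206.0]
bar_center 0.94 [250.4, 148.2, 278.7, 164.6]
bar_center 0.84 [266.7, 180.0, 302.0, 211.7]
mat 0.6 [245.7, 174.7, 342.7, 226.0]
spare_center 0.66 [262.1, 251.1, 293.7, 302.6]
{'clock': 0.4, 'joint_pos': array([ 1.12520789e+00,  1.16070320e-01,  1.44169796e+00, -2.93124427e-05,
        1.58397715e+00, -3.77812821e-02]), 'qvel': array([-9.33437699e-04, -1.74750930e-03, -1.64942671e-03, -2.00433544e-03,
       -2.78632127e-04, -5.84869879e-06]), 'effort': array([-3.16210288e-03, -7.30887008e+01, -6.31947541e+01, -1.54646141e-04,
        1.57074137e-03,  3.91476044e-05]), 'position': array([267.70303179, 619.63864277, 303.79484124]), 'tcp_rot': array([ 2.62516212e+00,  1.72553587e+00, -1.81549268e-04]), 'ft_force': array([-0.33795803,  0.02297001, -0.36920804]), 'wrist_torque': array([-0.05118341,  0.00932913,  0.01209808]), 'width': 85.29674364875328}
```

View pics/top0.png

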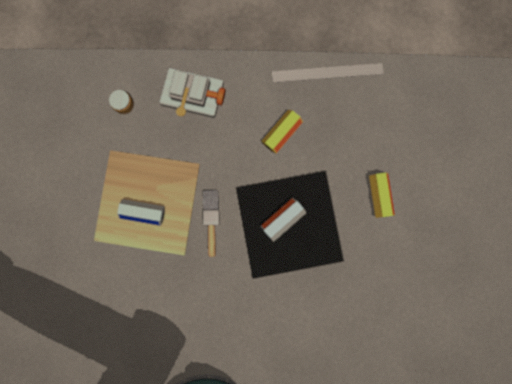

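View pics/side0.png

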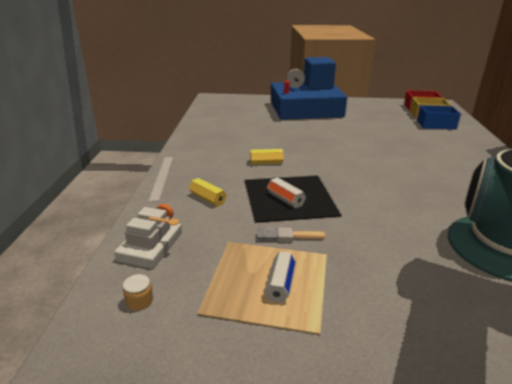

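```bash
python3 - <<'E'
import cv2
a=cv2.imread("pics/top0.png")[155:290,225:355];cv2.imwrite("pics/topz.png",cv2.resize(a,None,fx=4.4,fy=4.4,interpolation=2))
a=cv2.imread("pics/side0.png")[140:240,180:350];cv2.imwrite("pics/sidez.png",cv2.resize(a,None,fx=4.6,fy=4.6,interpolation=2))
E
```

```text
(no output)
```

View pics/topz.png

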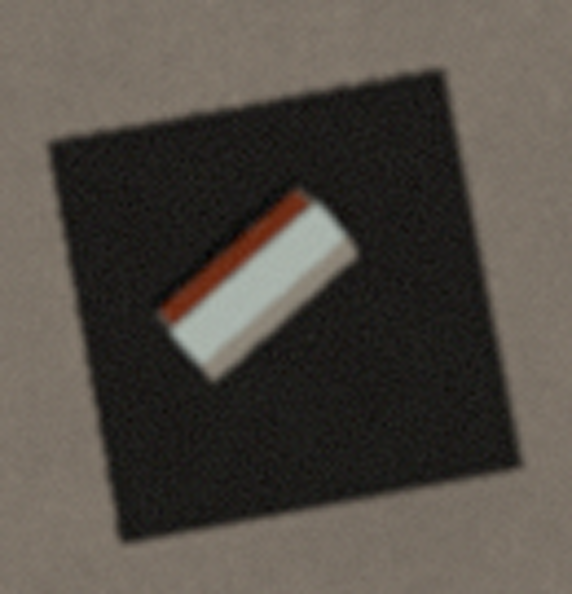

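View pics/sidez.png

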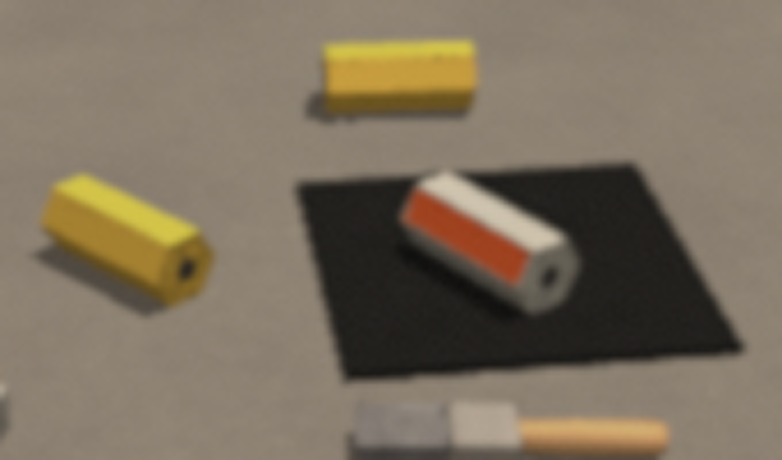

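```bash
cat > h.py <<'E'
import numpy as np,cv2
from plant import *
from scipy.spatial.transform import Rotation as R
def cam(n):
    c=camera_info(n);f=192/np.tan(np.radians(c["fovy"])/2)
    return c,np.array([[f,0,c["cx"]],[0,f,c["cy"]],[0,0,1.]]),np.array([c["k1"],0,0,0.])
def proj(n,P):
    c,K,D=cam(n);return cv2.projectPoints(np.array(P,float).reshape(-1,1,3),c["rvec"],c["tvec"],K,D)[0].reshape(-1,2)
def unproj(n,uv,z):
    c,K,D=cam(n);p=cv2.undistortPoints(np.array(uv,float).reshape(-1,1,2),K,D).reshape(-1,2)
    Rm=cv2.Rodrigues(c["rvec"])[0];C=-Rm.T@c["tvec"];d=np.c_[p,np.ones(len(p))]@Rm
    return C+d*((z-C[2])/d[:,2])[:,None]
def prism(x,y,th,zc=28,roll=0):
    a=np.radians(np.arange(0,360,60))+roll
    L=np.array([np.cos(th),np.sin(th),0]);N=np.array([-np.sin(th),np.cos(th),0])
    r=25.4
    return np.array([np.array([x,y,zc])+s*55*L+r*np.cos(t)*N+r*np.sin(t)*np.array([0,0,1]) for s in(-1,1) for t in a])
def hullmask(n,P,S=4):
    h=cv2.convexHull(((proj(n,P)+.5)*S).astype(np.float32)).round().astype(np.int32)
    m=np.zeros((384*S,512*S),np.uint8);cv2.fillPoly(m,[h],1)
    return cv2.resize(m.astype(np.float32),(512,384),interpolation=cv2.INTER_AREA)
E
cat > fit.py <<'E'
from h import *
from scipy.optimize import minimize
import sys
def fit(x0,obs,zc=28):
    def cost(p):
        return sum(np.abs(hullmask(n,prism(p[0],p[1],p[2],zc))-m).sum()/m.sum() for n,m in obs.items())
    best=None
    for d in (-.2,0,.2):
        r=minimize(cost,[x0[0],x0[1],x0[2]+d],method="Nelder-Mead",options=dict(initial_simplex=np.array([[x0[0],x0[1],x0[2]+d]]*4)+np.vstack([np.zeros(3),np.diag([8,8,.15])])))
        if best is None or r.fun<best.fun:best=r
    return best
E
python3 - <<'E'
from fit import *
obs={}
for n,(u,v) in(("top",(284,220)),("side",(285,195))):
    grab_frame(n)
    for d in nets.outline_of("bar_center",n):
        r=d["rect"]
        if abs((r[0]+r[2])/2-u)<6 and abs((r[1]+r[3])/2-v)<6 and r[2]-r[0]<60: obs[n]=d["mask"].astype(np.float32);print(n,d["conf"],r,d["mask"].sum())
z=lambda a:np.array(a)/4.4+[225,155]
# corners from view: orange/white line ends at z=50 and orange outer
e=unproj("top",z([(175,323),(317,203)]),50);print("edge",e,np.linalg.norm(e[0]-e[1]))
e2=unproj("top",z([(213,383),(358,258)]),28);print("low",e2)
g=unproj("top",z([(160,317),(302,190)]),28);print("orange lower",g)
c=(e2.mean(0)+g.mean(0))/2;d=e2[1]-e2[0];th=np.arctan2(d[1],d[0]);print("init",c,th)
for o in [obs]+[{k:v} for k,v in obs.items()]:
    r=fit((c[0],c[1],th),o);print(list(o),r.x,r.fun)
print("mat corners",unproj("top",z([(50,143),(443,70),(520,465),(122,540)]),6))
p=fit((c[0],c[1],th),obs).x
for n,b in(("top",(225,155,130,135)),("side",(235,150,110,90))):
    im=grab_frame(n);x,y,w,h=b;q=proj(n,prism(*p));im=cv2.resize(im[y:y+h,x:x+w],None,fx=4.4,fy=4.4,interpolation=2)
    q=((q+.5-[x,y])*4.4).round().astype(int)
    for i in range(6):
        for a,b2 in((i,(i+1)%6),(i+6,(i+1)%6+6),(i,i+6)): cv2.line(im,tuple(map(int,q[a])),tuple(map(int,q[b2])),(0,255,0),1)
    cv2.imwrite(f"pics/fit_{n}.png",im)
print(R.from_rotvec(get_obs()["tcp_rot"]).as_matrix().round(3),get_obs()["clock"])
E
```

```text
top 0.68 [261.7, 199.7, 304.7, 238.1] 870
side 0.59 [268.3, 181.9, 305.3, 213.1] 653
edge [[ 518.80196361 -136.99417445   50.        ]
 [ 588.19299244 -216.40194923   50.        ]] 105.45477503976514
low [[ 484.64768094 -160.03882417   28.        ]
 [ 557.9940114  -242.6403522    28.        ]]
orange lower [[ 521.85743632 -128.89578858   28.        ]
 [ 596.69465278 -209.77274495   28.        ]]
init [ 540.29844536 -185.33692748   28.        ] -0.8446766580330252
['top', 'side'] [ 545.10774187 -182.44635241   -0.84788561] 0.1180187314748764
['top'] [ 543.93809703 -182.39525458   -0.83666836] 0.06156609207391739
['side'] [ 546.17845134 -183.18139028   -0.82692964] 0.03933767229318619
mat corners [[ 622.85738571  -62.45831497    6.        ]
 [ 670.92633926 -294.73905253    6.        ]
 [ 439.22461286 -341.66291688    6.        ]
 [ 391.6770975  -109.58847224    6.        ]]
[[ 0.397  0.918 -0.   ]
 [ 0.918 -0.397 -0.   ]
 [-0.    -0.    -1.   ]] 0.7
```

View pics/fit_top.png

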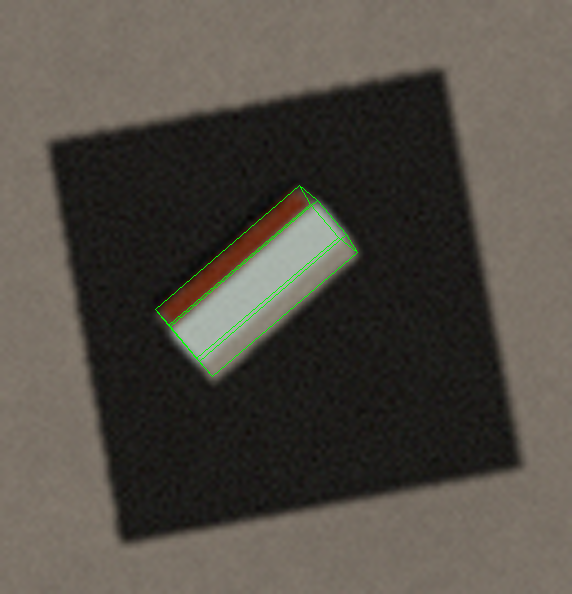

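View pics/fit_side.png

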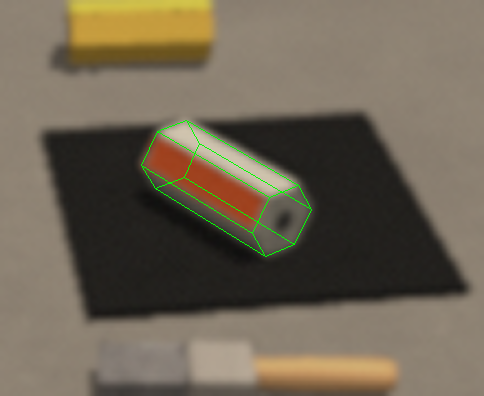

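Call:
{"fn": "arm_command", "kwargs": {
  "deltas": [
    [0, [-0.564, 0.6, 0.07], [0, 0, 2.0]],
    [0, [-0.564, 0.6, 0.07], [0, 0, 2.0]],
    [0, [-0.564, 0.6, 0.07], [0, 0, 2.0]],
    [0, [-0.564, 0.6, 0.07], [0, 0, 2.0]],
    [0, [-0.564, 0.6, 0.07], [0, 0, 2.0]],
    [0, [-0.564, 0.6, 0.07], [0, 0, 2.0]],
    [0, [-0.564, 0.6, 0.07], [0, 0, 2.0]],
    [0, [-0.564, 0.6, 0.07], [0, 0, 2.0]],
    [0, [-0.564, 0.6, 0.07], [0, 0, 2.0]],
    [0, [-0.564, 0.6, 0.07], [0, 0, 2.0]]
  ]
}}

```text
clock: 1.53
position: [432.8, 236.7, 268.8]
tcp_rot: [-3.138, 0.146, -0.001]
ft_force: [1.4, 0.4, 0.3]
width: 0.3
```

```bash
cat > go.py <<'E'
from h import *
import sys
C=np.array([543,-183.]);TH=-0.84
L=np.array([np.cos(TH),np.sin(TH),0]);N=np.array([-np.sin(TH),np.cos(TH),0])
def report(l,n,z):
    o=get_obs();M=R.from_rotvec(o["tcp_rot"]).as_matrix()
    T=np.c_[L,-N,[0,0,-1]]
    P=np.r_[C,0]+l*L+n*N;P[2]=z
    print("t",o["clock"],"pos",o["position"].round(1),"F",o["ft_force"].round(1),"w",round(o["width"],1))
    r=o["position"]-np.r_[C,0];print("now l,n,z",(r@L).round(1),(r@N).round(1),r[2].round(1))
    print("shift mm",(M.T@(P-o["position"])).round(1),"turn",R.from_matrix(M.T@T).as_rotvec().round(3))
if __name__=="__main__": report(*map(float,sys.argv[1:]))
E
python3 go.py 0 70 200
```

```text
t 1.5333 pos [432.8 236.7 268.8] F [1.4 0.4 0.3] w 0.3
now l,n,z -386.1 198.1 268.8
shift mm [196.1 356.4  68.8] turn [-0.001 -0.001  0.747]
```

Call:
{"fn": "arm_command", "kwargs": {
  "deltas": [
    [0, [0.196, 0.356, 0.069], [0, 0, 0.747]],
    [0, [0.196, 0.356, 0.069], [0, 0, 0.747]],
    [0, [0.196, 0.356, 0.069], [0, 0, 0.747]],
    [0, [0.196, 0.356, 0.069], [0, 0, 0.747]],
    [0, [0.196, 0.356, 0.069], [0, 0, 0.747]],
    [0, [0.196, 0.356, 0.069], [0, 0, 0.747]],
    [0, [0.196, 0.356, 0.069], [0, 0, 0.747]],
    [0, [0.196, 0.356, 0.069], [0, 0, 0.747]],
    [0, [0.196, 0.356, 0.069], [0, 0, 0.747]],
    [0, [0.196, 0.356, 0.069], [0, 0, 0.747]]
  ]
}}

```text
clock: 2.37
position: [595.5, -138.3, 199.4]
tcp_rot: [-2.868, 1.281, -0.001]
ft_force: [0.3, 0.6, 0.1]
width: -0.1
```

```bash
python3 go.py 0 55 116
```

```text
t 2.3667 pos [ 595.5 -138.3  199.4] F [0.3 0.6 0.1] w -0.1
now l,n,z 1.7 68.9 199.4
shift mm [-1.8 14.  83.4] turn [-0.001 -0.001 -0.   ]
```

Call:
{"fn": "arm_command", "kwargs": {
  "deltas": [
    [0, [-0.002, 0.0, 0.04], [0, 0, 0]],
    [0, [-0.002, 0.0, 0.082], [0, 0, 0]],
    [0, [-0.002, 0.014, 0.082], [0, 0, 0]],
    [0, [-0.002, 0.014, 0.082], [0, 0, 0]],
    [0, [-0.002, 0.014, 0.082], [0, 0, 0]],
    [0, [-0.002, 0.014, 0.082], [0, 0, 0]]
  ]
}}

```text
clock: 2.87
position: [584.7, -146.3, 120.0]
tcp_rot: [-2.867, 1.281, -0.007]
ft_force: [0.3, 0.1, 1.0]
width: 0.1
```

```bash
python3 go.py 0 40 117; python3 - <<'E'
from h import *
a=grab_frame("side")[120:240,220:340];b=grab_frame("top")[155:275,225:345]
cv2.imwrite("pics/pre.png",cv2.resize(np.hstack([a,b]),None,fx=3.3,fy=3.3,interpolation=2))
E
```

```text
t 2.8667 pos [ 584.7 -146.3  120. ] F [0.3 0.1 1. ] w 0.1
now l,n,z 0.4 55.5 120.0
shift mm [-0.4 15.6  2.9] turn [-0.003 -0.003 -0.   ]
```

View pics/pre.png

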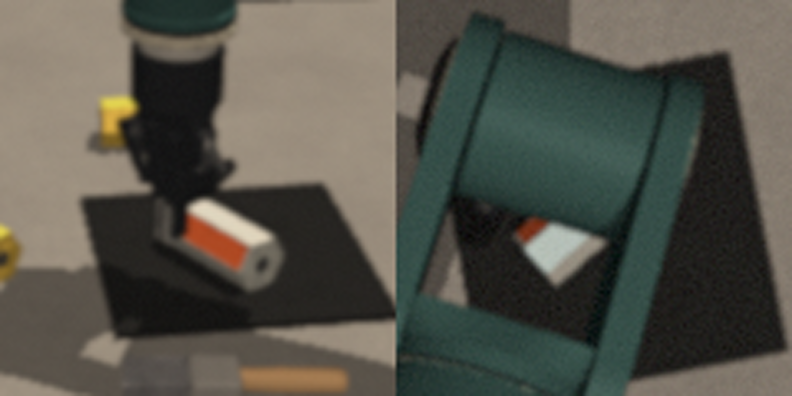

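```bash
python3 - <<'E'
from h import *
print((proj("side",[[584.7,-146.3,47],[543,-183,28],[584.7,-146.3,120]])-[220,120])*3.3)
E
```

```text
[[170.05626099 236.87067206]
 [218.36925829 236.89649592]
 [172.54685189 159.44870664]]
```

Call:
{"fn": "arm_command", "kwargs": {
  "deltas": [
    [0, [0, 0.01, 0.003], [0, 0, 0]],
    [0, [0, 0.02, 0.003], [0, 0, 0]],
    [0, [0, 0.024, 0.003], [0, 0, 0]],
    [0, [0, 0.026, 0.003], [0, 0, 0]],
    [0, [0, 0.027, 0.003], [0, 0, 0]]
  ]
}}

```text
clock: 3.38
position: [564.1, -164.5, 116.8]
tcp_rot: [-2.867, 1.282, -0.007]
ft_force: [-0.2, 0.3, -0.5]
width: 0.4
```

```bash
python3 go.py 0 27 117
```

```text
t 3.3833 pos [ 564.1 -164.5  116.8] F [-0.2  0.3 -0.5] w 0.4
now l,n,z 0.3 28.1 116.8
shift mm [-0.3  1.1 -0.2] turn [-0.003 -0.003 -0.001]
```

Call:
{"fn": "arm_command", "kwargs": {
  "deltas": [
    [0, [0, 0.001, 0], [0, 0, 0]],
    [0, [0, 0.002, 0], [0, 0, 0]],
    [0, [0, 0.003, 0], [0, 0, 0]],
    [0, [0, 0.003, 0], [0, 0, 0]]
  ]
}}

```text
clock: 3.72
position: [562.1, -166.4, 117.0]
tcp_rot: [-2.867, 1.281, -0.007]
ft_force: [1.0, 1.4, 0.6]
width: -0.3
```

Call:
{"fn": "arm_command", "kwargs": {
  "deltas": [
    [0, [0, 0.001, 0], [0, 0, 0]],
    [0, [0, 0.002, 0], [0, 0, 0]],
    [0, [0, 0.002, 0], [0, 0, 0]]
  ]
}}

```text
clock: 3.97
position: [561.0, -167.5, 117.6]
tcp_rot: [-2.866, 1.281, -0.009]
ft_force: [1.7, 6.1, 6.3]
width: -0.1
```

Call:
{"fn": "arm_command", "kwargs": {
  "deltas": [
    [0, [0, 0.0025, -0.0012], [0, 0, 0]],
    [0, [0, 0.0043, -0.0023], [0, 0, 0]],
    [0, [0, 0.0062, -0.0034], [0, 0, 0]],
    [0, [0, 0.008, -0.0044], [0, 0, 0]],
    [0, [0, 0.01, -0.0053], [0, 0, 0]],
    [0, [0, 0.012, -0.0061], [0, 0, 0]],
    [0, [0, 0.012, -0.0061], [0, 0, 0]]
  ]
}}

```text
clock: 4.55
position: [551.7, -175.8, 123.7]
tcp_rot: [-2.866, 1.281, -0.009]
ft_force: [0.6, 0.6, 0.7]
width: 0.3
```

```bash
python3 go.py 0 27 117; python3 - <<'E'
from h import *
a=grab_frame("side")[120:240,220:340];b=grab_frame("top")[155:275,225:345]
cv2.imwrite("pics/mid.png",cv2.resize(np.hstack([a,b]),None,fx=3.3,fy=3.3,interpolation=2))
E
```

```text
t 4.55 pos [ 551.7 -175.8  123.7] F [0.6 0.6 0.7] w 0.3
now l,n,z 0.5 11.3 123.7
shift mm [ -0.5 -15.7   6.8] turn [-0.004 -0.004 -0.001]
```

View pics/mid.png

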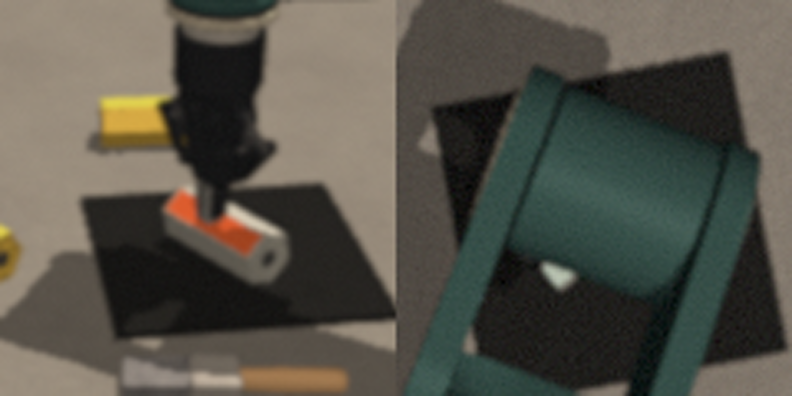

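Call:
{"fn": "arm_command", "kwargs": {
  "deltas": [
    [0, [0, 0.002, -0.0009], [0, 0, 0]],
    [0, [0, 0.004, -0.0016], [0, 0, 0]],
    [0, [0, 0.006, -0.0021], [0, 0, 0]],
    [0, [0, 0.008, -0.0025], [0, 0, 0]],
    [0, [0, 0.01, -0.0028], [0, 0, 0]],
    [0, [0, 0.012, -0.003], [0, 0, 0]],
    [0, [0, 0.0135, -0.0031], [0, 0, 0]],
    [0, [0, 0.0135, -0.0031], [0, 0, 0]]
  ]
}}

```text
clock: 5.32
position: [541.7, -184.8, 126.7]
tcp_rot: [-2.866, 1.281, -0.009]
ft_force: [-1.0, 0.5, 0.1]
width: 0.2
```

```bash
python3 go.py 0 27 117; python3 - <<'E'
from h import *
a=grab_frame("side")[120:240,220:340];b=grab_frame("top")[155:275,225:345]
cv2.imwrite("pics/mid2.png",cv2.resize(np.hstack([a,b]),None,fx=3.3,fy=3.3,interpolation=2))
E
```

```text
t 5.3167 pos [ 541.7 -184.8  126.7] F [-1.   0.5  0.1] w 0.2
now l,n,z 0.5 -2.2 126.7
shift mm [ -0.5 -29.2   9.8] turn [-0.004 -0.004 -0.001]
```

View pics/mid2.png

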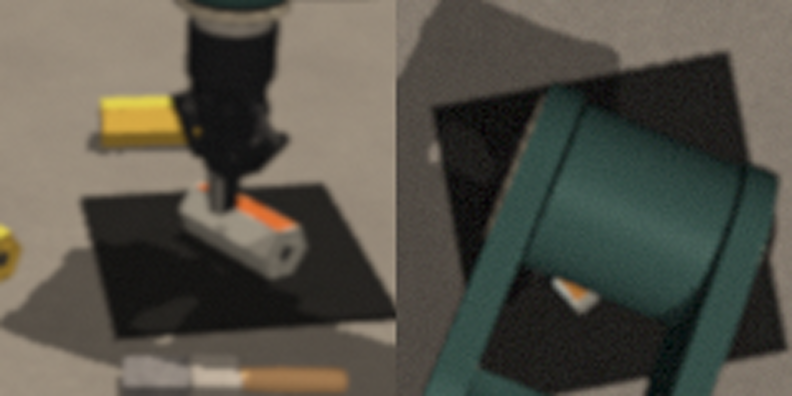

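The bar has fallen over with the orange flat on top. I'll lift straight up and clear of it.

Call:
{"fn": "arm_command", "kwargs": {
  "deltas": [
    [0, [0, 0, -0.02], [0, 0, 0]],
    [0, [0, 0, -0.06], [0, 0, 0]],
    [0, [0, 0, -0.1], [0, 0, 0]],
    [0, [0, 0, -0.14], [0, 0, 0]],
    [0, [0, -0.04, -0.14], [0, 0, 0]],
    [0, [0, -0.08, -0.14], [0, 0, 0]],
    [0, [0, -0.12, -0.14], [0, 0, 0]],
    [0, [0, -0.16, -0.14], [0, 0, 0]],
    [0, [0, -0.18, -0.14], [0, 0, 0]],
    [0, [0, -0.18, -0.14], [0, 0, 0]]
  ]
}}

```text
clock: 6.25
position: [677.3, -61.6, 266.5]
tcp_rot: [-2.867, 1.277, -0.007]
ft_force: [-0.3, -0.1, 0.6]
width: -0.0
```

```bash
python3 go.py 0 27 117; python3 - <<'E'
from fit import *
C=np.array([543,-183.])-25.4*np.array([np.sin(.84),np.cos(.84)])
print("expected",C)
for n,b in(("top",(225,155,130,135)),("side",(235,150,110,90))):
    im=grab_frame(n);cv2.imwrite(f"pics/end_{n}.png",im);x,y,w,h=b;q=proj(n,prism(*C,-.84));im=cv2.resize(im[y:y+h,x:x+w],None,fx=4.4,fy=4.4,interpolation=2)
    q=((q+.5-[x,y])*4.4).round().astype(int)
    for i in range(6):
        for a,b2 in((i,(i+1)%6),(i+6,(i+1)%6+6),(i,i+6)): cv2.line(im,tuple(map(int,q[a])),tuple(map(int,q[b2])),(0,255,0),1)
    cv2.imwrite(f"pics/endfit_{n}.png",im)
E
```

```text
t 6.25 pos [677.3 -61.6 266.5] F [-0.3 -0.1  0.6] w -0.0
now l,n,z -0.8 181.0 266.5
shift mm [ -0.  154.7 148.7] turn [-0.005 -0.003  0.002]
expected [ 524.08606475 -199.95355578]
```

View pics/endfit_top.png

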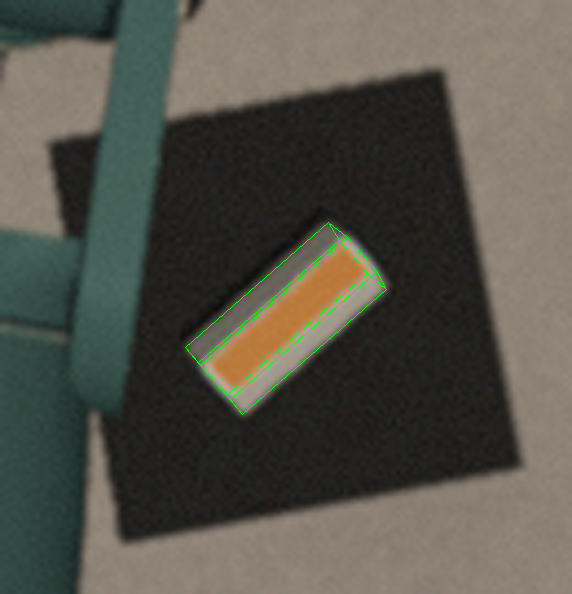

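View pics/endfit_side.png

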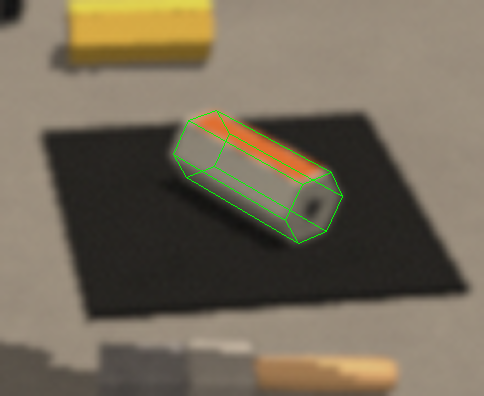

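View pics/end_side.png

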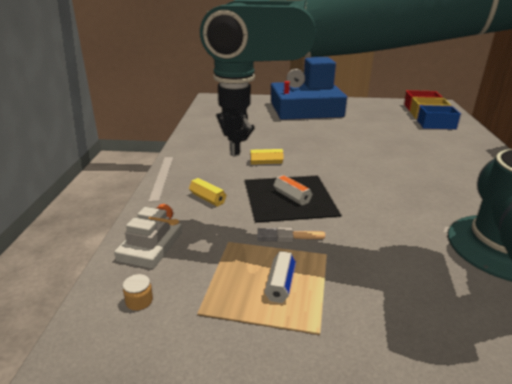

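The orange flat is on top at the predicted pose: about (284–308, 177–204) px in the side view, and matching the overlay in the top view. The blue bar is unmoved at (282, 277) px, and the gripper is clear of everything.

```bash
python3 - <<'E'
from plant import *
print(job.close_job())
E
```

```text
the job is handed in; nothing more can be done
None
```

I rolled the orange-flat bar over by one flat with the shut fingertips, following its tipping arc. It fell onto its next flat, and I lifted the gripper straight up and away. I handed the job in at about 6.4 s of the 32 s allowed.

**Bar position:** in both cameras the bar lies flat on the mat with the orange flat up. It is within about 1 px of the pose I predicted, with its centre near (524, -200) mm, one 25.4 mm roll from where it started.

**Forces and clearance:** the highest wrist force I read was about 9 N, taken at the end of each move, so brief peaks between readings are not covered. The gripper ended about 180 mm to the side of the bar's starting position and 240 mm up, touching nothing.

**Other things in the scene:** the blue-flat bar and the yellow bars look unmoved in the side picture. I judged this by eye and did not measure it.

No check failed. The bar's starting position from the single-camera fits and the two-camera fit differed by about 2 mm, which is within the calibration error. Finger contact came about 2 mm later than worked out.

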